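# Rock the tight V-rest out of the checking fixture and hold it

## Robot

A 7-joint arm with a two-finger parallel gripper is mounted at the origin on a cart in front of the work surface, level with it; the furniture and walls round the work are solid. World frame = base frame: x ahead of the robot, y to its left, z up, the work surface at z = 0. Lengths are in m, angles in rad, forces in N, time in s.
With the tool pointing down it reaches from about 0.4 to 0.85 m from the base axis. Payload 10.4 kg.
Tool frame: the origin (TCP) lies at the very end of the fingers, on their centre line; the grasp point (between the pads) lies 19 mm behind it (r.pinch_z is the distance from the TCP to the grasp point, in m); z points along the fingers, y is the line along which they close (so a half turn about z gives the same grasp; the last joint's range is limited). The gripper opens to 87 mm and grips with 3 to 60 N. Pads are 19 mm wide; open, the fingers measure 117 mm over their backs; the gripper's body (75 mm by 190 mm) begins 51 mm behind the grasp point.
Start: joints at [1.162, 0.332, -0.065, 1.46, 0.022, 1.35, -0.088], TCP at [0.235, -0.579, 0.223] pointing down, gripper open.
Joint ranges: [-2.6, 2.6], [-0.5, 2.12], [-1.47, 1.34], [0.16, 2.42], [-1.27, 4.41], [0.06, 2.06], [-2.6, 2.6]. Speed limits (rad/s): [2.22, 2.22, 2.79, 2.79, 3.14, 3.14, 3.14].

## Interface

Orientations are given as a unit quaternion [x, y, z, w].
In Python, from bench import r, camera gives the robot as it stands. The module is installed in compiled form; this text tells all that it offers.
- The arm moves only by the shell command python3 -m pendant 'ROWS' [FORCE]. ROWS is JSON, a list of rows, each an object with "dp": the shift along the tool's x, y, z as a fraction of full scale, a list of three; "rotation": the turn, a rotation vector about the tool's x, y, z as a fraction of full scale, a list of three; "jaw": the opening, from 0 (shut) to 1 (fully open). A call has 1 to 8 rows; each row is the pose to reach, as a shift and turn from the pose commanded when the call began, along the tool's axes at that moment, turning the shorter way round; what a row does not reach only later rows make up. Full scale, the value 1, is 0.15 m for a shift and 2 pi rad for a turn. A row lasts 1/8 s, in which the tool goes at most 62.5 mm and 10.7 degrees, less where a joint would pass 70% of its speed; a pose out of reach is approached as far as the arm can. A call with a number of a shift or a turn outside -1 to 1 is refused whole. A call with a gripper value outside its range is refused whole. The fingers move at their own pace and stop on an object; FORCE is the grip in N (left out, the last holds). Time passes only in rows, so rows that repeat a pose let the fingers close. It gives the time, the measured TCP pose, the force, the opening and the grip force at its end, in the units of the state.
- r.read_state(): the state, without advancing time (a new reading comes with each control period).
- camera(name): name is "side" or "top"; returns a dict with "image" (420x560x3 uint8, red, green, blue), "z_map" (420x560 float32, m along the optical axis (not along the pixel's ray), 0 where there is no reading), "mtx" (3x3 intrinsics, pixels), "distortion" ([k1, k2, p1, p2, k3] as OpenCV has them; the pictures are not rectified), "T" (4x4, takes a point from camera to world coordinates). Camera axes: x right, y down, z forward; pixel columns grow to the right and rows downward; lengths in m; the calibration is good to about 2 mm. A picture is of the moment at which its call begins.
- r.close_job(): hands the job in; it is judged then, once.
The state is a dict: "time": time; "joint_positions": joint angles; "joint_vel": joint speeds; "joint_torque": joint torques, N m; "ee_pos": TCP position; "eef_rot": TCP orientation; "ft_force": force on the tool from outside, world axes, zero at the start; "torque": the same for the moment, N m; "width": finger opening in m; "grip_force": force on a finger pad.
Only numpy, scipy, OpenCV 4.12 (cv2) and the standard library are available. Lean on these libraries where they do the work, as an engineer would, in place of code of your own. Each camera call takes 0.05 s, during which the arm holds its last target. There are 200 camera calls.

## Task

The steel V-rest is stuck tight in the slot of the small aluminium checking fixture and has to come out so that its foot can be cleaned: first lift the round test mandrel off it and lay it level in the groove of the spare V-block, about centred on the block. Then grip the V-rest by its two end faces and rock it from side to side along the slot, a couple of times well over each way, working it up a little with each swing until its foot is out; the fixture is not bolted down and must stay flat where it stands, so a straight pull will not do, and the other things on the bench are left alone. Finish still gripping the V-rest, upright, square to the slot and still, held just clear above it (5 to 40 mm).

Things in the scene. Friction and masses are not known exactly. Their poses are not given: they have to be found in the camera images.
- fixture_base: Checking fixture: loose aluminium plate 150 mm (its x) x 84 mm (its y) x 30 mm high, 1.1 kg, flat on the bench, not bolted. Origin: centre of its underside; z up. A slot 16 mm wide and 14 mm deep, open at both ends, runs along x through the middle of its top (y = 0); its floor is 16 mm above the bench.
- gib (a joint): Brass gib strip, 98 mm long, in the -y wall of the slot, pressed towards +y with about 15 N on whatever stands there (0 now, 0.0015 m when the slot is empty). A straight pull on the V-rest must beat about 18 N of friction, more than the base weighs, so the base comes up too. While it rocks along x its two ends rub contrary ways and a small pull raises it.
- v_rest: V-rest: steel block 54 mm (its x) x 28 mm (its y), 54 mm high, about 0.45 kg, axes as the base's, in the slot within 12 mm of its middle. Origin: centre of the foot's underside; z up. Foot 24 mm long in x, sloping out to 54 mm at z 5 mm; tenon 16 mm wide to z 19 mm; head above. Seated, 14 mm are in the slot, and 5 mm of air lie under the head. A groove like the V-block's runs along y on top.
- v_rest_grip (a point): Point on the V-rest 42 mm above its origin, midway between its flat end faces at x = -27 and +27 mm (grip these, 54 mm apart). Fingertips must stay 8 mm or more above the base's top to clear it while leaning. To rock: lean the V-rest about 0.12 rad (7 degrees) towards +x and -x, turning about y near the tenon, rising about 2 mm a swing (less comes of it), until the foot is well out.
- mandrel: Test mandrel: plain ground steel bar, 18 mm diameter, 110 mm long, about 0.21 kg. Origin: on its axis, at the middle; y along its length. At first it lies in the V-rest's groove along the V-rest's y, its axis 60 mm above the V-rest's origin and 6 mm above the V-rest's top: grip it across its diameter at the middle, fingertips at most 5 mm below its axis.
- v_block: Spare V-block: loose steel block 50 mm (its x) x 40 mm (its y) x 40 mm high, 0.5 kg, a clamp groove along either side. Origin: centre of its underside; z up. A 90 degree groove 13.2 mm wide, 6.6 mm deep runs along y across the top at x = 0; a mandrel lying in it has its axis 46 mm above the origin (6 mm above the top), along the block's y.
- brass_bush: Bystander: flanged brass bush 26 mm wide, 24 mm high, standing about 63 mm from the V-block on its -x side. Origin: centre of the underside.
- gauge_block: Bystander: small steel gauge block 12 x 30 x 20 mm high, about 56 mm from the V-block on its +x side. Origin: centre of the underside.
- loupe: Bystander: black loupe 35 mm wide, 30 mm high, standing by the microscope. Origin: centre of the underside.
- flange_a: Bystander: the nearest of three turned steel flanges, 33 mm wide, 34 mm high, standing to the right of the microscope's front. Origin: centre of the underside.
Not all that is in view belongs to the job. What is shaped like the v_rest but brown is not meant.

How it is judged:
By the outcome, as a careful person would: the job done as asked, in the order asked, and still so for the second after the job is handed in, while the arm keeps its last pose, push and grip.
It also fails if it takes over 58 s, if anything falls off the work surface, if the arm or the gripper's body presses on something with over 40 N, if the wrist force passes 120 N, or if a joint passes its speed limit or range.

## Working session

There is one attempt and no reset: what is moved stays moved. The work goes in short steps, Python scripts to look and compute and a shell command to move; the robot and the scene stay as the last step left them, time stands still between calls to the robot, and variables do not carry over. Pictures are saved under pics/ and viewed, at most 10 in all, crops included, and the job is handed in when it is done.

```bash
mkdir -p pics; cat > h.py <<'E'
import numpy as np, cv2
from bench import r, camera
from scipy.spatial.transform import Rotation as R
def snap(n):
    c=camera(n); return c
def cloud(c):
    z=c["z_map"]; h,w=z.shape
    u,v=np.meshgrid(np.arange(w),np.arange(h))
    p=cv2.undistortPoints(np.stack([u,v],-1).reshape(-1,1,2).astype(np.float64),c["mtx"],np.array(c["distortion"])).reshape(h,w,2)
    P=np.dstack([p[...,0]*z,p[...,1]*z,z]); T=np.array(c["T"])
    W=P@T[:3,:3].T+T[:3,3]; W[z==0]=np.nan
    return W
E
python3 - <<'E'
from h import *
s=r.read_state(); print({k:np.round(v,4) for k,v in s.items()}, r.pinch_z)
for n in("side","top"):
    c=camera(n); cv2.imwrite(f"pics/{n}0.png",c["image"][...,::-1]); np.savez(f"{n}0.npz",**c)
    print(n,np.round(c["T"],3).tolist(),c["mtx"].round(1).tolist())
E
```

```text
{'time': np.float64(0.0), 'joint_positions': array([ 1.1624,  0.3329, -0.0647,  1.461 ,  0.0216,  1.3499, -0.0885]), 'joint_vel': array([-0.0007,  0.0001,  0.0012,  0.0003,  0.0008,  0.0002,  0.0003]), 'joint_torque': array([-4.00000e-04, -6.23249e+01,  2.45000e-02, -3.89905e+01,
       -6.13000e-02,  3.96000e-02,  2.00000e-04]), 'ee_pos': array([ 0.235 , -0.5787,  0.2217]), 'eef_rot': array([ 9.814e-01,  1.917e-01, -2.000e-04, -7.000e-04]), 'ft_force': array([1.0757, 1.0132, 0.7538]), 'torque': array([0.0083, 0.0299, 0.0004]), 'grip_force': np.float64(0.0), 'width': np.float64(0.0869)} 0.0187
side [[-0.959, -0.198, 0.203, 0.266], [-0.282, 0.604, -0.745, 0.766], [0.025, -0.772, -0.635, 0.675], [0.0, 0.0, 0.0, 1.0]] [[386.3, 0.0, 279.9], [0.0, 386.3, 203.8], [0.0, 0.0, 1.0]]
top [[-0.045, -0.977, 0.206, 0.243], [-0.999, 0.045, -0.007, 0.055], [-0.003, -0.206, -0.978, 1.02], [0.0, 0.0, 0.0, 1.0]] [[466.5, 0.0, 271.3], [0.0, 466.5, 210.1], [0.0, 0.0, 1.0]]
```

View pics/side0.png

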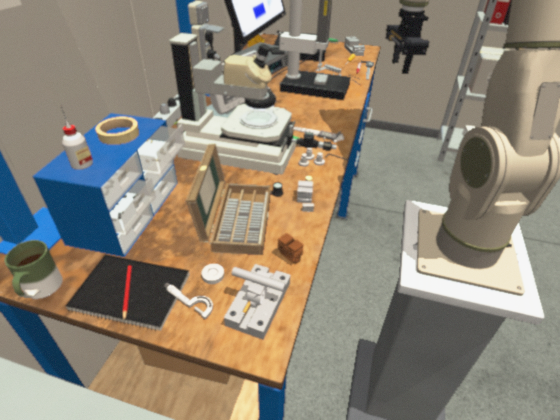

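View pics/top0.png

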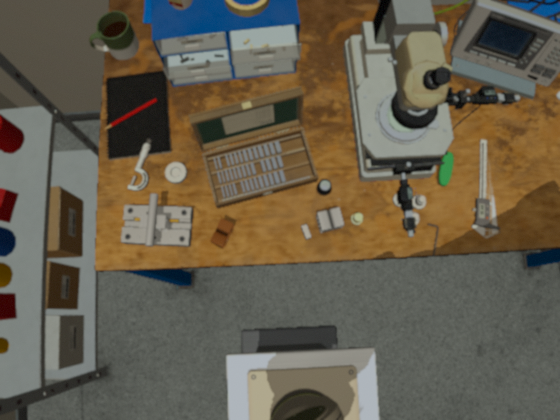

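The side view shows the fixture with mandrel around (258,290) and the V-block around (305,190). In the top view the fixture is at (157,225), the mandrel at (152,220), the V-block at (330,219), the gauge block at (307,231), the bush at (357,218) and the brown decoy at (223,231).

```bash
python3 - <<'E'
from h import *
c=dict(np.load("top0.npz")); W=cloud(c); s=dict(np.load("side0.npz")); Ws=cloud(s)
for n,(u,v) in dict(mand=(152,220),base=(180,225),vb=(330,219),gb=(307,231),bush=(357,218),brown=(223,231),table=(250,240)).items():
    print(n,W[v,u].round(4))
a=cv2.resize(c["image"][185:260,110:210],None,fx=4,fy=4,interpolation=cv2.INTER_CUBIC)
b=cv2.resize(c["image"][185:260,285:385],None,fx=4,fy=4,interpolation=cv2.INTER_CUBIC)
d=cv2.resize(s["image"][255:340,215:315],None,fx=4,fy=3.5,interpolation=cv2.INTER_CUBIC)[:298]
e=cv2.resize(s["image"][160:235,265:365],None,fx=4,fy=4,interpolation=cv2.INTER_CUBIC)[:298]
cv2.imwrite("pics/z.png",np.vstack([np.hstack([a,b])[:298],np.hstack([d,e])])[...,::-1])
# cloud rect fits
def fit(W,lo,hi,zl,zh,name):
    m=(W[...,0]>lo[0])&(W[...,0]<hi[0])&(W[...,1]>lo[1])&(W[...,1]<hi[1])&(W[...,2]>zl)&(W[...,2]<zh)
    p=W[m]; 
    if len(p)<5: print(name,len(p)); return
    print(name,len(p),p.mean(0).round(4),[np.round(x,4) for x in cv2.minAreaRect((p[:,:2]*1000).astype(np.float32))])
for nm,w in(("top",W),("side",Ws)):
    m=W[220,152]; b=W[219,330]
    fit(w,m[:2]-.12,m[:2]+.12,.055,.12,nm+" mandrel")
    fit(w,m[:2]-.12,m[:2]+.12,.023,.037,nm+" base")
    fit(w,b[:2]-.045,b[:2]+.045,.033,.06,nm+" vblock")
    fit(w,b[:2]-.1,b[:2]+.1,.012,.05,nm+" vb+others")
E
```

```text
mand [0.431  0.296  0.0838]
base [0.4305 0.2507 0.0162]
vb [ 0.4259 -0.077   0.0324]
gb [ 0.4038 -0.0266  0.0215]
bush [ 0.4271 -0.1378  0.0229]
brown [0.4073 0.1527 0.0501]
table [ 0.3932  0.0986 -0.0014]
top mandrel 706 [0.4313 0.2972 0.0775] [array([406.1402, 267.5572]), array([157.516 ,  96.9573]), np.float64(49.1887)]
top base 1742 [0.4334 0.2946 0.0298] [array([469.4741, 277.6103]), array([200.9863, 165.1525]), np.float64(88.5133)]
top vblock 423 [ 0.4247 -0.0772  0.0387] [array([425.2038, -77.5046]), array([40.6792, 51.427 ]), np.float64(10.4628)]
top vb+others 1166 [ 0.4619 -0.0716  0.031 ] [array([456.8015, -76.9613]), array([138.0638, 199.6369]), np.float64(0.0422)]
side mandrel 761 [0.4315 0.3054 0.076 ] [array([407.168 , 267.3635]), array([153.9047,  97.4436]), np.float64(51.674)]
side base 1736 [0.4353 0.3091 0.0292] [array([467.6241, 278.5653]), array([204.7527, 165.6764]), np.float64(89.9328)]
side vblock 179 [ 0.4264 -0.0731  0.0386] [array([426.6985, -74.7304]), array([39.2119, 51.9761]), np.float64(10.1141)]
side vb+others 590 [ 0.4589 -0.0678  0.0288] [array([458.0044, -77.3436]), array([136.6044, 198.5021]), np.float64(0.8897)]
```

View pics/z.png

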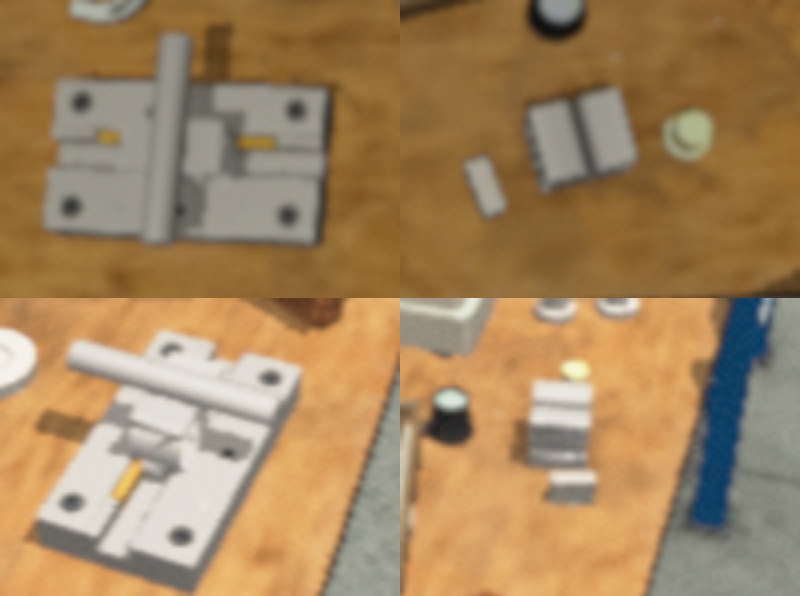

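The crops show the mandrel lying across the fixture along world x, and the V-rest head to its right in the top view. The gib is on the far (+x) side of the slot, and the V-block groove is tilted about 10°. The gauge block is on the block's +y side and the bush on its -y side.

```bash
cat > m.py <<'E'
from h import *
def sel(W,c,d,zl,zh):
    m=(abs(W[...,0]-c[0])<d[0])&(abs(W[...,1]-c[1])<d[1])&(W[...,2]>zl)&(W[...,2]<zh)
    m=m.astype(np.uint8); n,l,st,_=cv2.connectedComponentsWithStats(m)
    k=1+np.argmax(st[1:,4]); return W[l==k]
def rect(p):
    (c,s,a)=cv2.minAreaRect((p[:,:2]*1000).astype(np.float32)); return np.round(c,1),np.round(s,1),round(a,2),p[:,2].mean().round(4)
if __name__=="__main__":
  for n in("top","side"):
    W=cloud(dict(np.load(n+"0.npz")))
    p=sel(W,(.431,.297),(.075,.06),.0745,.1); print(n,"mandrel",len(p),rect(p),"zmax",np.percentile(p[:,2],[50,90,98]).round(4))
    q=p[:,:2]-p[:,:2].mean(0); v=np.linalg.svd(q,full_matrices=False)[2][0]; print("  dir",np.degrees(np.arctan2(v[1],v[0])).round(2))
    p=sel(W,(.434,.294),(.06,.095),.024,.036); print(" base",len(p),rect(p))
    p=sel(W,(.434,.294),(.06,.095),.062,.0725); print(" vrest top",len(p),rect(p), np.percentile(p[:,2],[10,50,90]).round(4))
    p=sel(W,(.425,-.077),(.045,.045),.034,.06); print(" vblock",len(p),rect(p))
    p=sel(W,(.404,-.027),(.03,.022),.012,.04); print(" gb",len(p),rect(p))
    p=sel(W,(.427,-.138),(.03,.022),.012,.04); print(" bush",len(p),rect(p))
E
python3 m.py
```

```text
top mandrel 452 (array([433.3, 298.7]), array([ 18.5, 108.8]), 84.05, np.float64(0.0825)) zmax [0.083  0.0856 0.0877]
  dir 174.88
 base 982 (array([428.9, 264.9]), array([75.5, 83.1]), 85.21, np.float64(0.0296))
 vrest top 125 (array([430.2, 281.9]), array([21.9, 25.8]), 83.12, np.float64(0.0691)) [0.0665 0.0694 0.0716]
 vblock 413 (array([425.2, -77.5]), array([40.7, 51.4]), 10.46, np.float64(0.0389))
 gb 83 (array([403.3, -24.7]), array([29.8, 12.5]), 16.68, np.float64(0.0188))
 bush 71 (array([ 428.4, -138.7]), array([18.1, 18.2]), 25.72, np.float64(0.0224))
side mandrel 459 (array([433.4, 300.7]), array([ 18.7, 109.6]), 85.98, np.float64(0.0816)) zmax [0.0825 0.0846 0.0856]
  dir 175.1
 base 1324 (array([434.1, 327.4]), array([102.2,  83.6]), 85.45, np.float64(0.0291))
 vrest top 163 (array([433.2, 316.9]), array([29.2, 23.3]), 0.52, np.float64(0.0683)) [0.0653 0.0687 0.0705]
 vblock 173 (array([426.8, -74.7]), array([38.9, 52. ]), 10.11, np.float64(0.0387))
 gb 61 (array([404.4, -24. ]), array([30.1, 14.6]), 11.37, np.float64(0.0181))
 bush 32 (array([ 431.2, -140.1]), array([15.7, 19.1]), 57.94, np.float64(0.022))
```

```bash
cat >> h.py <<'E'
def rows(p,xang,lean=0,frm=None):
    """world TCP target p, tool x heading deg, tool down; -> dp, rotation for pendant. lean: about tool x (rad)"""
    s=r.read_state(); R0=R.from_quat(s["eef_rot"]) if frm is None else frm[1]; p0=s["ee_pos"] if frm is None else frm[0]
    Rt=R.from_euler("z",xang,degrees=True)*R.from_euler("x",np.pi)*R.from_euler("x",lean)
    d=R0.inv().apply(np.array(p)-p0)/.15; w=(R0.inv()*Rt).as_rotvec()/(2*np.pi)
    print("dp",d.round(4).tolist(),"rot",w.round(4).tolist())
E
python3 - <<'E'
from h import *
Ws=[cloud(dict(np.load(n+"0.npz"))) for n in("top","side")]
P=np.vstack([w.reshape(-1,3) for w in Ws]); P=P[~np.isnan(P).any(1)]
print("max height cm, rows x .30.. , cols y -.6...45 step .075")
for x in np.arange(.3,.7,.05):
    print(round(x,2),[ (lambda q: int(np.percentile(q[:,2],99.5)*100) if len(q)>3 else -9)(P[(P[:,0]>=x)&(P[:,0]<x+.05)&(P[:,1]>=y)&(P[:,1]<y+.075)&(P[:,2]<.6)]) for y in np.arange(-.6,.45,.075)])
rows((.40,-.35,.25),70)
rows((.45,0,.25),120)
E
```

```text
max height cm, rows x .30.. , cols y -.6...45 step .075
0.3 [0, 0, 0, 0, 0, 0, 0, 0, 0, 0, 0, 0, 0, 0, 0]
0.35 [0, 1, 1, 0, 9, 9, 0, 2, 0, 5, 5, 8, 8, 2, 0]
0.4 [0, 1, 1, 0, 11, 11, 4, 4, 0, 5, 5, 8, 8, 3, 0]
0.45 [0, 0, 1, 2, 11, 11, 2, 2, 3, 3, 3, 8, 8, 2, 0]
0.5 [0, 0, 0, 13, 13, 13, 11, 3, 3, 3, 3, 1, 1, 0, 0]
0.55 [0, 0, 0, 13, 35, 34, 13, 3, 3, 3, 9, 1, 1, 1, 0]
0.6 [0, 0, 11, 21, 35, 33, 13, 7, 16, 16, 16, 1, 1, 1, 0]
0.65 [0, 12, 14, 15, 31, 30, 13, 16, 16, 15, 0, 1, 2, 2, 0]
dp [1.5927, -0.9994, -0.1866] rot [-0.0002, -0.0001, -0.133]
dp [2.7796, -3.0358, -0.1841] rot [-0.0002, -0.0002, -0.2719]
```

```bash
python3 - <<'E'
from h import *
W=[(.34,-.46,.25,62),(.42,-.34,.25,98),(.45,-.20,.25,132),(.47,-.06,.25,150),(.46,.08,.25,165),(.445,.2,.2,175),(.4334,.2997,.13,175)]
f=None
for x,y,z,a in W:
    rows((x,y,z),a,0,f); f=(np.array([x,y,z]),R.from_euler("z",a,degrees=True)*R.from_euler("x",np.pi))
E
```

```text
dp [0.9461, -0.4705, -0.1872] rot [-0.0002, -0.0001, -0.1108]
dp [0.9567, 0.0953, 0.0] rot [-0.0, 0.0, -0.1]
dp [0.8964, 0.3279, 0.0] rot [0.0, 0.0, -0.0944]
dp [0.6044, 0.7236, 0.0] rot [0.0, 0.0, -0.05]
dp [0.5244, 0.775, 0.0] rot [0.0, 0.0, -0.0417]
dp [0.3036, 0.7469, 0.3333] rot [0.0, 0.0, -0.0278]
dp [0.135, 0.6554, 0.4667] rot [0.0, 0.0, 0.0]
```

```bash

python3 -m pendant '[{"dp":[0.3,-0.15,-0.06],"rotation":[0,0,-0.03],"jaw":1},{"dp":[0.6,-0.3,-0.12],"rotation":[0,0,-0.06],"jaw":1},{"dp":[0.946,-0.47,-0.187],"rotation":[0,0,-0.111],"jaw":1},{"dp":[0.946,-0.47,-0.187],"rotation":[0,0,-0.111],"jaw":1},{"dp":[0.946,-0.47,-0.187],"rotation":[0,0,-0.111],"jaw":1}]' 20
python3 -m pendant '[{"dp":[0.957,0.095,0],"rotation":[0,0,-0.1],"jaw":1},{"dp":[0.957,0.095,0],"rotation":[0,0,-0.1],"jaw":1},{"dp":[0.957,0.095,0],"rotation":[0,0,-0.1],"jaw":1},{"dp":[0.957,0.095,0],"rotation":[0,0,-0.1],"jaw":1}]'
python3 -m pendant '[{"dp":[0.896,0.328,0],"rotation":[0,0,-0.094],"jaw":1},{"dp":[0.896,0.328,0],"rotation":[0,0,-0.094],"jaw":1},{"dp":[0.896,0.328,0],"rotation":[0,0,-0.094],"jaw":1},{"dp":[0.896,0.328,0],"rotation":[0,0,-0.094],"jaw":1}]'
```

```text
time: 0.72
ee_pos: [0.3401, -0.4601, 0.2504]
eef_rot: [0.857, 0.515, -0.0, -0.0]
ft_force: [-0.0, -0.6, -0.1]
width: 0.0867
grip_force: 0.0
time: 1.23
ee_pos: [0.4206, -0.3391, 0.2503]
eef_rot: [0.655, 0.756, 0.0, -0.0]
ft_force: [0.3, -0.4, -0.2]
width: 0.0866
grip_force: 0.0
time: 1.72
ee_pos: [0.4498, -0.2, 0.2505]
eef_rot: [0.408, 0.913, -0.0, -0.0]
ft_force: [-0.5, -0.5, -0.2]
width: 0.0869
grip_force: 0.0
```

Tracking is good; continue.

```bash

python3 -m pendant '[{"dp":[0.604,0.724,0],"rotation":[0,0,-0.05],"jaw":1},{"dp":[0.604,0.724,0],"rotation":[0,0,-0.05],"jaw":1},{"dp":[0.604,0.724,0],"rotation":[0,0,-0.05],"jaw":1}]'
python3 -m pendant '[{"dp":[0.524,0.775,0],"rotation":[0,0,-0.042],"jaw":1},{"dp":[0.524,0.775,0],"rotation":[0,0,-0.042],"jaw":1},{"dp":[0.524,0.775,0],"rotation":[0,0,-0.042],"jaw":1}]'
python3 -m pendant '[{"dp":[0.304,0.747,0.2],"rotation":[0,0,-0.028],"jaw":1},{"dp":[0.304,0.747,0.333],"rotation":[0,0,-0.028],"jaw":1},{"dp":[0.304,0.747,0.333],"rotation":[0,0,-0.028],"jaw":1},{"dp":[0.304,0.747,0.333],"rotation":[0,0,-0.028],"jaw":1}]'
python3 - <<'E'
from h import *
print(r.read_state()["joint_positions"].round(3),r.read_state()["ee_pos"])
rows((.4334,.2997,.12),175)
Ws=[cloud(dict(np.load(n+"0.npz"))) for n in("top","side")]
for W in Ws:
  P=W.reshape(-1,3); q=P[(P[:,0]>.33)&(P[:,0]<.47)&(P[:,1]>-.30)&(P[:,1]<-.10)&(P[:,2]>.03)&(P[:,2]<.5)]
  for y in np.arange(-.3,-.1,.02):
    k=q[(q[:,1]>=y)&(q[:,1]<y+.02)]; print(round(y,2),len(k),(k.max(0).round(3),k.min(0).round(3)) if len(k) else '')
E
```

```text
time: 2.1
ee_pos: [0.4705, -0.0584, 0.2507]
eef_rot: [0.261, 0.965, 0.0, 0.0]
ft_force: [0.5, -0.4, 0.5]
width: 0.0872
grip_force: 0.0
time: 2.48
ee_pos: [0.4605, 0.0814, 0.2508]
eef_rot: [0.131, 0.991, 0.0, 0.0]
ft_force: [1.4, -0.9, 0.1]
width: 0.0875
grip_force: 0.0
time: 2.98
ee_pos: [0.4463, 0.1978, 0.2002]
eef_rot: [0.045, 0.999, -0.0, -0.001]
ft_force: [-0.2, 0.6, 0.6]
width: 0.0866
grip_force: 0.0
[ 0.389  0.133 -0.951  1.803  0.113  1.265  0.888] [0.44626369 0.19780451 0.20018434]
dp [0.1463, 0.669, 0.5344] rot [-0.0001, -0.0002, -0.0005]
-0.3 29 (array([ 0.468, -0.281,  0.036]), array([ 0.454, -0.292,  0.03 ]))
-0.28 29 (array([ 0.467, -0.261,  0.037]), array([ 0.419, -0.28 ,  0.03 ]))
-0.26 56 (array([ 0.466, -0.24 ,  0.115]), array([ 0.38 , -0.247,  0.083]))
-0.24 460 (array([ 0.469, -0.22 ,  0.12 ]), array([ 0.373, -0.24 ,  0.075]))
-0.22 140 (array([ 0.469, -0.211,  0.117]), array([ 0.39 , -0.22 ,  0.077]))
-0.2 0 
-0.18 0 
-0.16 0 
-0.14 0 
-0.12 21 (array([ 0.435, -0.1  ,  0.043]), array([ 0.41 , -0.106,  0.036]))
-0.3 6 (array([ 0.468, -0.281,  0.035]), array([ 0.456, -0.286,  0.033]))
-0.28 14 (array([ 0.467, -0.261,  0.037]), array([ 0.418, -0.279,  0.03 ]))
-0.26 20 (array([ 0.469, -0.24 ,  0.115]), array([ 0.38 , -0.259,  0.03 ]))
-0.24 199 (array([ 0.47 , -0.22 ,  0.119]), array([ 0.374, -0.239,  0.031]))
-0.22 132 (array([ 0.47 , -0.209,  0.115]), array([ 0.39 , -0.22 ,  0.076]))
-0.2 0 
-0.18 0 
-0.16 0 
-0.14 0 
-0.12 3 (array([ 0.423, -0.1  ,  0.041]), array([ 0.414, -0.102,  0.04 ]))
```

```bash

python3 -m pendant '[{"dp":[0.146,0.669,0.25],"rotation":[0,0,0],"jaw":0.7},{"dp":[0.146,0.669,0.534],"rotation":[0,0,0],"jaw":0.7},{"dp":[0.146,0.669,0.534],"rotation":[0,0,0],"jaw":0.7},{"dp":[0.146,0.669,0.534],"rotation":[0,0,0],"jaw":0.7}]'
python3 - <<'E'
from h import *
print(r.read_state()["joint_positions"].round(3))
rows((.4334,.2997,.0725),175)
for n in("top","side"):
    c=camera(n); cv2.imwrite(f"pics/{n}1.png",c["image"][...,::-1]); W=cloud(c)
E
```

```text
time: 3.48
ee_pos: [0.4334, 0.2998, 0.1206]
eef_rot: [0.044, 0.999, -0.0, -0.0]
ft_force: [0.6, -0.6, 0.8]
width: 0.0626
grip_force: 0.0
[ 0.138  0.352 -0.966  1.805  0.316  1.151  0.551]
dp [-0.0001, -0.0007, 0.3208] rot [-0.0001, -0.0, -0.0002]
```

```bash

python3 -m pendant '[{"dp":[0,0,0.16],"rotation":[0,0,0],"jaw":0.6},{"dp":[0,0,0.32],"rotation":[0,0,0],"jaw":0.5},{"dp":[0,0,0.32],"rotation":[0,0,0],"jaw":0.4}]' 12
python3 -m pendant '[{"dp":[0,0,0],"rotation":[0,0,0],"jaw":0.3},{"dp":[0,0,0],"rotation":[0,0,0],"jaw":0.2},{"dp":[0,0,0],"rotation":[0,0,0],"jaw":0.1},{"dp":[0,0,0],"rotation":[0,0,0],"jaw":0.1},{"dp":[0,0,0],"rotation":[0,0,0],"jaw":0.1}]' 12
python3 - <<'E'
from h import *
s=camera("side"); cv2.imwrite("pics/s2.png",cv2.resize(s["image"][215:345,195:345],None,fx=5,fy=4.5)[...,::-1])
E
```

```text
time: 3.95
ee_pos: [0.4329, 0.2998, 0.0726]
eef_rot: [0.044, 0.999, -0.001, 0.0]
ft_force: [-0.8, 0.2, 0.9]
width: 0.0409
grip_force: 0.0
time: 4.58
ee_pos: [0.4328, 0.3007, 0.0734]
eef_rot: [0.043, 0.999, -0.001, 0.001]
ft_force: [-0.6, -5.4, 7.1]
width: 0.0173
grip_force: 12.0
```

View pics/s2.png

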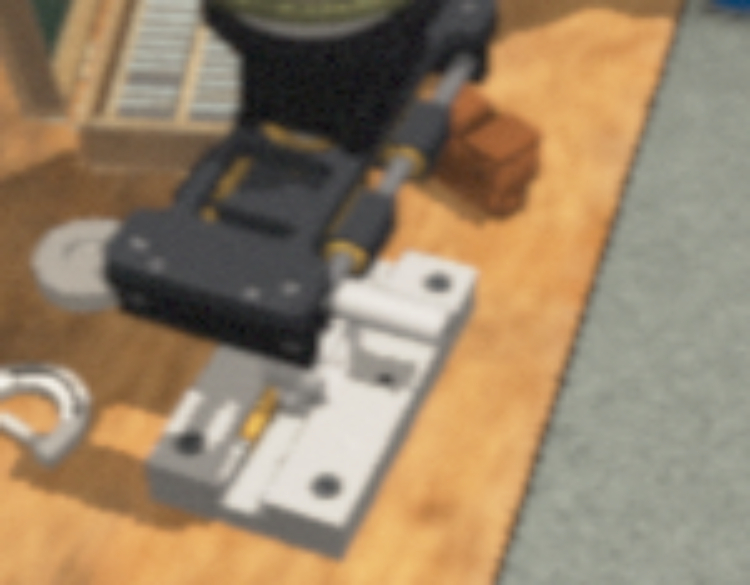

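The gripper is on the mandrel at mid-length, at about (385,310) in the crop, and the V-rest stands below it. Next I lift gently.

```bash

python3 -m pendant '[{"dp":[0,0,0],"rotation":[0,0,0],"jaw":0.1},{"dp":[0,0,-0.05],"rotation":[0,0,0],"jaw":0.1},{"dp":[0,0,-0.1],"rotation":[0,0,0],"jaw":0.1},{"dp":[0,0,-0.2],"rotation":[0,0,0],"jaw":0.1},{"dp":[0,0,-0.35],"rotation":[0,0,0],"jaw":0.1},{"dp":[0,0,-0.5],"rotation":[0,0,0],"jaw":0.1},{"dp":[0,0,-0.5],"rotation":[0,0,0],"jaw":0.1}]' 20
python3 - <<'E'
from h import *
from m import sel,rect
for n in("top","side"):
    c=camera(n); W=cloud(c); np.savez(n+"1.npz",**c)
    p=sel(W,(.433,.295),(.075,.1),.125,.165); print(n,len(p),p.mean(0).round(3),p.min(0).round(3),p.max(0).round(3))
    # mandrel ends: points outside finger region
    for lo,hi in((.37,.405),(.46,.50)):
        q=W[(W[...,0]>lo)&(W[...,0]<hi)&(abs(W[...,1]-.3)<.03)&(W[...,2]>.115)&(W[...,2]<.17)]
        print(lo,len(q), q.mean(0).round(4) if len(q) else '', (np.percentile(q,98,axis=0).round(4),np.percentile(q,2,axis=0).round(4)) if len(q) else '')
    p=sel(W,(.434,.294),(.06,.095),.024,.036); print(" base",len(p),rect(p))
    p=sel(W,(.434,.294),(.06,.095),.060,.0725); print(" vrest top",len(p),rect(p), np.percentile(p[:,2],[10,50,90]).round(4))
s=c; cv2.imwrite("pics/s3.png",cv2.resize(s["image"][205:345,195:345],None,fx=5,fy=4)[...,::-1])
print(r.read_state()["joint_positions"].round(3))
E
```

```text
time: 5.5
ee_pos: [0.4329, 0.3025, 0.1495]
eef_rot: [0.043, 0.999, 0.001, 0.002]
ft_force: [-0.6, 0.4, -3.2]
width: 0.0171
grip_force: 20.0Traceback (most recent call last):
  File "<stdin>", line 5, in <module>
  File "m.py", line 5, in sel
    k=1+np.argmax(st[1:,4]); return W[l==k]
        ~~~~~~~~~^^^^^^^^^^
    return _wrapfunc(a, 'argmax', axis=axis, out=out, **kwds)
    return bound(*args, **kwds)
ValueError: attempt to get argmax of an empty sequence
```

```bash
cat > look.py <<'E'
from h import *
from m import sel,rect
import sys
for n in("top","side"):
    c=camera(n); W=cloud(c); np.savez(n+"1.npz",**c)
    for lo,hi in((.36,.405),(.46,.51)):
        q=W[(W[...,0]>lo)&(W[...,0]<hi)&(abs(W[...,1]-.3)<.03)&(W[...,2]>.115)&(W[...,2]<.18)]
        print(n,lo,len(q), q.mean(0).round(4) if len(q) else '', (np.percentile(q,98,axis=0).round(4),np.percentile(q,2,axis=0).round(4)) if len(q) else '')
    for z in((.024,.036),(.06,.0725)):
        try: p=sel(W,(.434,.294),(.06,.095),*z); print(n,z,len(p),rect(p),np.percentile(p[:,2],[10,50,90]).round(4))
        except Exception as e: print(n,z,"none")
s=c; cv2.imwrite("pics/s3.png",cv2.resize(s["image"][205:345,195:345],None,fx=5,fy=4)[...,::-1])
s=r.read_state(); print({k:np.round(s[k],4) for k in ("time","joint_positions","ee_pos","eef_rot","ft_force","width")})
E
python3 look.py
```

```text
top 0.36 0  
top 0.46 0  
top (0.024, 0.036) none
top (0.06, 0.0725) none
side 0.36 152 [0.3909 0.3088 0.1543] (array([0.4048, 0.3143, 0.1594]), array([0.3783, 0.2994, 0.1461]))
side 0.46 0  
side (0.024, 0.036) 1753 (array([432.6, 303. ]), array([151.6,  85.2]), 85.41, np.float64(0.0292)) [0.0276 0.0292 0.0307]
side (0.06, 0.0725) 363 (array([432.3, 301.5]), array([54. , 28.7]), 85.17, np.float64(0.0679)) [0.0639 0.0688 0.0705]
{'time': np.float64(5.65), 'joint_positions': array([ 0.1555,  0.3207, -0.9853,  1.7775,  0.286 ,  1.1977,  0.5729]), 'ee_pos': array([0.4318, 0.3013, 0.1469]), 'eef_rot': array([ 4.270e-02,  9.991e-01, -3.000e-04, -3.000e-04]), 'ft_force': array([ 0.3931,  0.1622, -3.2836]), 'width': np.float64(0.0171)}
```

View pics/s3.png

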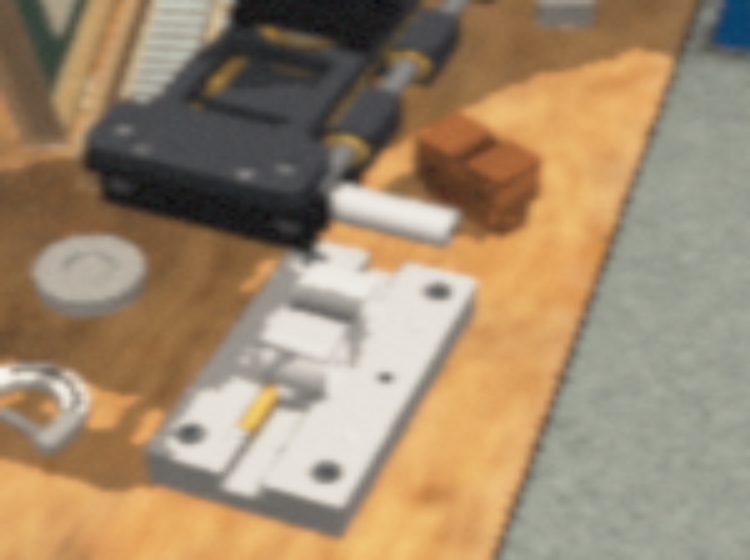

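The mandrel is held level with its near end at (450,225) in the crop. The V-rest, at about (320,310), has stayed seated and the fixture hasn't moved.

```bash
python3 - <<'E'
from h import *
f=None
for x,y,z,a in [(.436,.18,.155,180),(.436,.05,.155,185),(.426,-.076,.12,190.3)]:
    rows((x,y,z),a,0,f); f=(np.array([x,y,z]),R.from_euler("z",a,degrees=True)*R.from_euler("x",np.pi))
E
```

```text
dp [-0.0969, -0.8032, -0.0538] rot [-0.0001, -0.0001, -0.0136]
dp [-0.0, -0.8667, -0.0] rot [0.0, 0.0, -0.0139]
dp [0.1396, -0.831, 0.2333] rot [0.0, 0.0, -0.0147]
```

```bash

python3 -m pendant '[{"dp":[-0.02,-0.15,-0.05],"rotation":[0,0,-0.003],"jaw":0.1},{"dp":[-0.05,-0.42,-0.054],"rotation":[0,0,-0.007],"jaw":0.1},{"dp":[-0.08,-0.69,-0.054],"rotation":[0,0,-0.011],"jaw":0.1},{"dp":[-0.097,-0.803,-0.054],"rotation":[0,0,-0.0136],"jaw":0.1},{"dp":[-0.097,-0.803,-0.054],"rotation":[0,0,-0.0136],"jaw":0.1}]'
python3 -m pendant '[{"dp":[0,-0.15,0],"rotation":[0,0,-0.003],"jaw":0.1},{"dp":[0,-0.43,0],"rotation":[0,0,-0.007],"jaw":0.1},{"dp":[0,-0.72,0],"rotation":[0,0,-0.011],"jaw":0.1},{"dp":[0,-0.867,0],"rotation":[0,0,-0.0139],"jaw":0.1},{"dp":[0,-0.867,0],"rotation":[0,0,-0.0139],"jaw":0.1}]'
python3 -m pendant '[{"dp":[0.02,-0.15,0],"rotation":[0,0,-0.003],"jaw":0.1},{"dp":[0.07,-0.43,0.05],"rotation":[0,0,-0.007],"jaw":0.1},{"dp":[0.12,-0.71,0.15],"rotation":[0,0,-0.011],"jaw":0.1},{"dp":[0.14,-0.831,0.233],"rotation":[0,0,-0.0147],"jaw":0.1},{"dp":[0.14,-0.831,0.233],"rotation":[0,0,-0.0147],"jaw":0.1},{"dp":[0.14,-0.831,0.233],"rotation":[0,0,-0.0147],"jaw":0.1}]'
cat > look2.py <<'E'
from h import *
from m import sel,rect
for n in("top","side"):
    c=camera(n); W=cloud(c); np.savez(n+"2.npz",**c)
    q=W[(W[...,0]>.35)&(W[...,0]<.403)&(abs(W[...,1]+.08)<.03)&(W[...,2]>.112)&(W[...,2]<.15)]
    if len(q)>10:
        print(n,"mand",len(q),q.mean(0).round(4),(np.percentile(q,98,axis=0).round(4),np.percentile(q,2,axis=0).round(4)))
        # ridge per x bin
        for x in np.arange(.37,.403,.008):
            b=q[(q[:,0]>x)&(q[:,0]<x+.008)]
            if len(b)>5: print(round(x,3),len(b),b[:,1].mean().round(4),np.percentile(b[:,2],90).round(4))
    try: p=sel(W,(.425,-.077),(.045,.045),.034,.06); print(n,"vblock",len(p),rect(p))
    except Exception: print(n,'none')
cv2.imwrite("pics/s4.png",cv2.resize(c["image"][110:235,235:385],None,fx=5,fy=4.6)[...,::-1])
s=r.read_state(); print({k:np.round(s[k],4) for k in ("time","joint_positions","ee_pos","eef_rot","ft_force","torque","width")})
E
python3 look2.py
```

```text
time: 6.28
ee_pos: [0.4362, 0.1788, 0.1549]
eef_rot: [0.001, 1.0, -0.001, -0.0]
ft_force: [0.1, -0.2, -2.0]
width: 0.0176
grip_force: 20.0
time: 6.9
ee_pos: [0.4362, 0.0498, 0.1552]
eef_rot: [-0.043, 0.999, -0.0, -0.0]
ft_force: [0.2, 0.9, -1.5]
width: 0.0171
grip_force: 20.0
time: 7.65
ee_pos: [0.4269, -0.0737, 0.121]
eef_rot: [-0.091, 0.996, 0.0, 0.0]
ft_force: [0.7, 0.4, -2.3]
width: 0.0173
grip_force: 20.0
top mand 83 [ 0.3862 -0.0777  0.1297] (array([ 0.3997, -0.0717,  0.1337]), array([ 0.3741, -0.0833,  0.1229]))
0.37 15 -0.0792 0.1317
0.378 25 -0.0777 0.1326
0.386 27 -0.0768 0.1327
0.394 15 -0.0779 0.1328
top vblock 34 (array([405.5, -67.3]), array([28.2, 11.2]), 80.76, np.float64(0.0386))
side mand 80 [ 0.3883 -0.0755  0.1273] (array([ 0.4023, -0.0693,  0.1336]), array([ 0.3745, -0.0839,  0.1169]))
0.37 12 -0.0778 0.1324
0.378 23 -0.0763 0.1321
0.386 21 -0.0744 0.1322
0.394 22 -0.0743 0.1324
side vblock 169 (array([427.7, -75.6]), array([38.5, 51.7]), 12.44, np.float64(0.0389))
{'time': np.float64(7.75), 'joint_positions': array([ 0.8278,  0.0443, -0.7631,  2.0336,  0.0347,  1.0754,  1.8012]), 'ee_pos': array([ 0.4269, -0.0741,  0.1212]), 'eef_rot': array([-9.070e-02,  9.959e-01, -0.000e+00,  4.000e-04]), 'ft_force': array([ 0.5932,  0.0349, -1.7579]), 'torque': array([ 0.1163, -0.1279,  0.0066]), 'width': np.float64(0.017)}
```

View pics/s4.png

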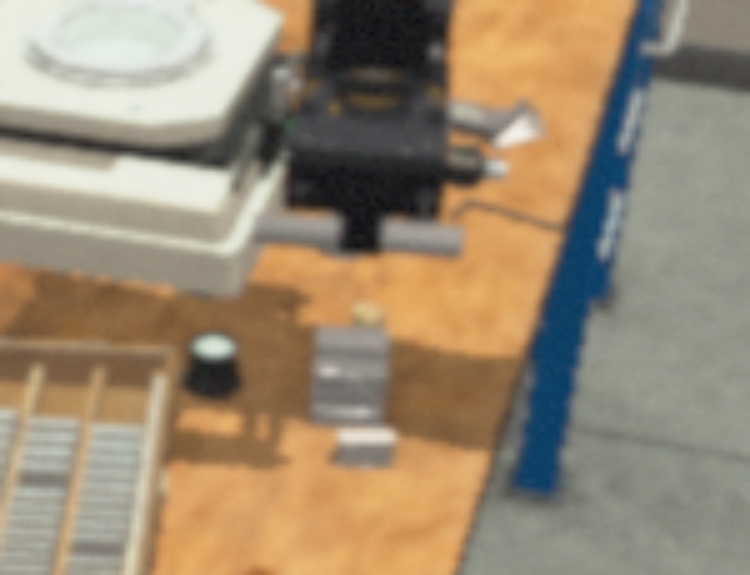

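The side crop shows the mandrel level above the V-block, whose groove is at about (350,370). The gauge block at (365,445) and the bush at (368,312) stand clear. I'll measure the groove line before lowering.

```bash
python3 - <<'E'
from h import *
a=np.radians(10.3); g=np.array([np.cos(a),np.sin(a)]); n=np.array([-g[1],g[0]])
C=np.array([.426,-.0757])
for f in("top0","side0","side2","top2"):
    W=cloud(dict(np.load(f+".npz"))).reshape(-1,3); W=W[~np.isnan(W).any(1)]
    s=(W[:,:2]-C)@g; t=(W[:,:2]-C)@n
    m=(abs(s)<.016)&(abs(t)<.034)&(W[:,2]>.02)
    if f[-1]=='0' or f[0]=='s':
        print(f,[(int(x*1000),int((k:=m&(t>=x)&(t<x+.002)).sum()), round(float(np.median(W[k,2]))*1000,1) if k.any() else None) for x in np.arange(-.03,.032,.002)])
    m=(abs(t)<.02)&(W[:,2]>.036)&(W[:,2]<.042); 
    if m.any(): print("s range",np.percentile(s[m],[1,99]).round(4))
# mandrel rects now vs ee
from m import rect
s0=r.read_state(); print(s0["ee_pos"])
for f in("top2","side2"):
    W=cloud(dict(np.load(f+".npz"))); q=W[(W[...,0]>.35)&(W[...,0]<.403)&(abs(W[...,1]+.08)<.03)&(W[...,2]>.12)&(W[...,2]<.15)]
    t=(q[:,:2]-s0["ee_pos"][:2])@n; print(f,"mandrel lateral rel ee",np.percentile(t,[2,98]).round(4),"s min",((q[:,:2]-s0["ee_pos"][:2])@g).min().round(4))
for f in("top0","side0"):
    W=cloud(dict(np.load(f+".npz"))); q=W[(W[...,0]>.35)&(W[...,0]<.50)&(abs(W[...,1]-.3)<.02)&(W[...,2]>.0755)&(W[...,2]<.1)]
    b=np.radians(-5); t=(q[:,:2]-[.4325,.3005])@[-np.sin(b),np.cos(b)]; print(f,"initial mandrel lateral",np.percentile(t,[2,98]).round(4))
E
```

```text
top0 [(-30, 0, None), (-27, 4, 37.2), (-25, 12, 39.8), (-23, 16, 39.0), (-21, 11, 39.1), (-19, 13, 40.0), (-17, 15, 39.5), (-15, 13, 40.6), (-13, 12, 39.3), (-11, 13, 40.4), (-9, 14, 38.8), (-7, 14, 38.4), (-5, 17, 36.7), (-3, 15, 35.0), (-1, 12, 33.4), (0, 12, 34.2), (2, 11, 37.1), (4, 13, 39.4), (6, 14, 39.1), (8, 13, 38.8), (10, 13, 39.2), (12, 13, 39.3), (14, 14, 39.9), (16, 13, 40.2), (18, 14, 39.8), (20, 13, 38.9), (22, 28, 36.4), (24, 1, 37.0), (26, 0, None), (28, 0, None), (30, 0, None)]
s range [-0.0213  0.3749]
side0 [(-30, 0, None), (-27, 0, None), (-25, 2, 37.8), (-23, 5, 39.9), (-21, 4, 40.5), (-19, 7, 39.3), (-17, 3, 39.9), (-15, 5, 39.5), (-13, 2, 38.1), (-11, 9, 40.2), (-9, 8, 39.8), (-7, 11, 37.0), (-5, 5, 36.4), (-3, 8, 36.3), (-1, 2, 35.7), (0, 0, None), (2, 0, None), (4, 5, 39.1), (6, 5, 39.7), (8, 6, 39.0), (10, 6, 38.8), (12, 4, 40.1), (14, 3, 39.6), (16, 8, 38.9), (18, 5, 40.5), (20, 19, 31.7), (22, 32, 34.6), (24, 15, 32.9), (26, 2, 31.0), (28, 0, None), (30, 0, None)]
s range [-0.0174  0.3753]
side2 [(-30, 0, None), (-27, 0, None), (-25, 3, 38.0), (-23, 8, 39.9), (-21, 1, 38.5), (-19, 4, 39.5), (-17, 6, 39.6), (-15, 2, 39.0), (-13, 8, 120.1), (-11, 5, 40.0), (-9, 10, 39.8), (-7, 10, 38.5), (-5, 9, 37.6), (-3, 6, 36.2), (-1, 4, 37.1), (0, 2, 131.0), (2, 4, 132.1), (4, 10, 129.1), (6, 6, 39.8), (8, 17, 125.7), (10, 21, 243.4), (12, 73, 259.0), (14, 120, 255.0), (16, 95, 239.4), (18, 65, 139.8), (20, 40, 130.0), (22, 54, 83.6), (24, 61, 225.5), (26, 12, 226.1), (28, 25, 302.5), (30, 27, 309.0)]
s range [-0.0179  0.3874]
s range [-0.0213  0.3759]
[ 0.4269291  -0.0741406   0.12118056]
top2 mandrel lateral rel ee [-0.0024  0.009 ] s min -0.0534
side2 mandrel lateral rel ee [-0.0033  0.0109] s min -0.0531
top0 initial mandrel lateral [-0.0102  0.0068]
side0 initial mandrel lateral [-0.0068  0.0086]
```

```bash
python3 -c "
from h import *
rows((.4262,-.0767,.0465),190.4)"
```

```text
dp [0.0083, -0.0158, 0.4979] rot [-0.0, 0.0001, 0.0]
```

```bash

python3 -m pendant '[{"dp":[0.008,-0.016,0.15],"rotation":[0,0,0],"jaw":0.1},{"dp":[0.008,-0.016,0.3],"rotation":[0,0,0],"jaw":0.1},{"dp":[0.008,-0.016,0.42],"rotation":[0,0,0],"jaw":0.1},{"dp":[0.008,-0.016,0.47],"rotation":[0,0,0],"jaw":0.1},{"dp":[0.008,-0.016,0.498],"rotation":[0,0,0],"jaw":0.1},{"dp":[0.008,-0.016,0.498],"rotation":[0,0,0],"jaw":0.1}]'
python3 -m pendant '[{"dp":[0,0,0.01],"rotation":[0,0,0],"jaw":0.1},{"dp":[0,0,0.02],"rotation":[0,0,0],"jaw":0.1},{"dp":[0,0,0.02],"rotation":[0,0,0],"jaw":0.1}]'
```

```text
time: 8.5
ee_pos: [0.4259, -0.0782, 0.0464]
eef_rot: [-0.09, 0.996, -0.0, 0.0]
ft_force: [-0.1, -0.3, -1.9]
width: 0.0174
grip_force: 20.0
time: 8.88
ee_pos: [0.4261, -0.0783, 0.0439]
eef_rot: [-0.09, 0.996, -0.0, 0.0]
ft_force: [-4.5, 1.5, 10.9]
width: 0.0177
grip_force: 20.0
```

```bash

python3 -m pendant '[{"dp":[0,0,0],"rotation":[0,0,0],"jaw":0.21},{"dp":[0,0,0],"rotation":[0,0,0],"jaw":0.23},{"dp":[0,0,0],"rotation":[0,0,0],"jaw":0.26},{"dp":[0,0,0],"rotation":[0,0,0],"jaw":0.3},{"dp":[0,0,0],"rotation":[0,0,0],"jaw":0.4}]' 5
python3 - <<'E'
from h import *
a=np.radians(10.3); g=np.array([np.cos(a),np.sin(a)]); n=np.array([-g[1],g[0]]); C=np.array([.426,-.0757])
im=[]
for f in("top","side"):
    c=camera(f); W=cloud(c); P=W.reshape(-1,3); P=P[~np.isnan(P).any(1)]
    s=(P[:,:2]-C)@g; t=(P[:,:2]-C)@n; m=(abs(t)<.012)&(P[:,2]>.044)&(P[:,2]<.065)&(s<-.01)&(s>-.07)
    print(f,m.sum(),"s",np.percentile(s[m],[1,99]).round(4),"t",np.percentile(t[m],[2,98]).round(4))
    for x in np.arange(-.056,-.016,.01):
        k=m&(s>=x)&(s<x+.01)
        if k.sum()>4: print(round(x,3),k.sum(),np.percentile(P[k,2],90).round(4),t[k].mean().round(4))
    u=(285,185) if f=="top" else (255,160)
    im.append(cv2.resize(c["image"][u[1]:u[1]+75,u[0]:u[0]+75],(400,400),interpolation=cv2.INTER_CUBIC))
cv2.imwrite("pics/p5.png",np.hstack(im)[...,::-1])
E
```

```text
time: 9.5
ee_pos: [0.4256, -0.0784, 0.043]
eef_rot: [-0.09, 0.996, -0.0, 0.0]
ft_force: [-0.4, 0.0, 0.8]
width: 0.0297
grip_force: 0.0
top 113 s [-0.0536 -0.0156] t [-0.0102  0.0065]
-0.056 34 0.0567 -0.0021
-0.046 42 0.0561 -0.0013
-0.036 32 0.0551 -0.0015
side 65 s [-0.0523 -0.0138] t [-0.0052  0.0091]
-0.056 18 0.0543 0.0028
-0.046 14 0.0539 0.0043
-0.036 14 0.0535 0.0049
-0.026 16 0.0526 0.0052
```

View pics/p5.png

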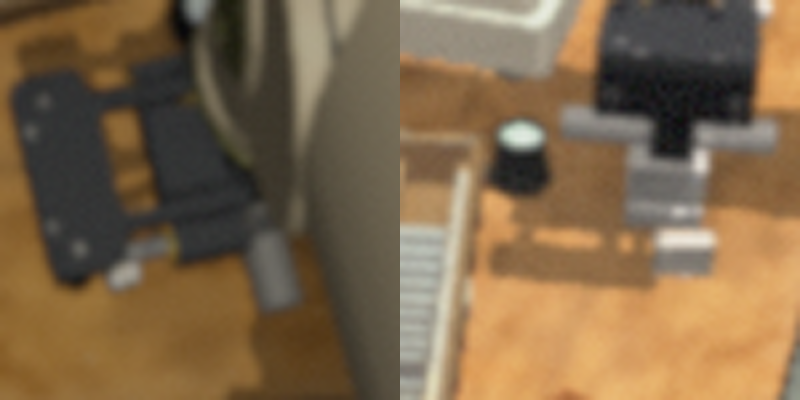

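The side panel shows the mandrel across the block with the fingers still round it, and the gauge block and loupe untouched. I'll back off upward and check how it lies.

```bash

python3 -m pendant '[{"dp":[0,0,-0.05],"rotation":[0,0,0],"jaw":0.45},{"dp":[0,0,-0.2],"rotation":[0,0,0],"jaw":0.5},{"dp":[0,0,-0.5],"rotation":[0,0,0],"jaw":0.6},{"dp":[0,0,-0.7],"rotation":[0,0,0],"jaw":0.8}]' 5
python3 -m pendant '[{"dp":[0,0.4,-0.1],"rotation":[0,0,0.005],"jaw":1},{"dp":[0,0.8,-0.1],"rotation":[0,0,0.01],"jaw":1},{"dp":[0,1,-0.1],"rotation":[0,0,0.015],"jaw":1},{"dp":[0,1,-0.1],"rotation":[0,0,0.015],"jaw":1}]' 5
python3 - <<'E'
from h import *
a=np.radians(10.3); g=np.array([np.cos(a),np.sin(a)]); n=np.array([-g[1],g[0]]); C=np.array([.426,-.0757])
im=[]
for f in("top","side"):
    c=camera(f); W=cloud(c); P=W.reshape(-1,3); P=P[~np.isnan(P).any(1)]
    s=(P[:,:2]-C)@g; t=(P[:,:2]-C)@n; m=(abs(t)<.014)&(P[:,2]>.046)&(P[:,2]<.065)&(abs(s)<.08)
    print(f,m.sum(),"s",np.percentile(s[m],[1,99]).round(4),"t",np.percentile(t[m],[2,98]).round(4))
    for x in np.arange(-.06,.06,.01):
        k=m&(s>=x)&(s<x+.01)
        if k.sum()>4: print(round(x,3),k.sum(),np.percentile(P[k,2],90).round(4),t[k].mean().round(4))
    m=(abs(t)<.028)&(P[:,2]>.036)&(P[:,2]<.042)&(abs(s)<.03)&(abs(t)>.012); print("block s",np.percentile(s[m],[1,99]).round(4),"t",np.percentile(t[m],[1,99]).round(4))
    for q in((s<-.008),(s>.008)): print(P[m&q,2].mean().round(4))
    u=(285,185) if f=="top" else (255,160)
    im.append(cv2.resize(c["image"][u[1]:u[1]+75,u[0]:u[0]+75],(400,400),interpolation=cv2.INTER_CUBIC))
cv2.imwrite("pics/p6.png",np.hstack(im)[...,::-1])
s=r.read_state(); print(s["time"],s["ee_pos"],s["joint_positions"].round(2))
E
```

```text
time: 10.1
ee_pos: [0.426, -0.0781, 0.1503]
eef_rot: [-0.09, 0.996, -0.0, 0.001]
ft_force: [-0.1, -0.3, -0.7]
width: 0.0551
grip_force: 0.0
time: 10.6
ee_pos: [0.3985, 0.0713, 0.1636]
eef_rot: [-0.045, 0.999, -0.0, 0.001]
ft_force: [0.2, -0.5, 0.0]
width: 0.0859
grip_force: 0.0
top 412 s [-0.0533  0.0528] t [-0.0097  0.0073]
-0.06 17 0.0557 -0.0017
-0.05 38 0.0558 -0.0021
-0.04 38 0.0553 -0.0013
-0.03 38 0.056 -0.0007
-0.02 40 0.0558 -0.0011
-0.01 37 0.0557 -0.0004
0.0 40 0.0547 -0.0001
0.01 37 0.0552 -0.0008
0.02 38 0.0548 -0.0001
0.03 39 0.0555 -0.0004
0.04 36 0.0556 0.0
0.05 14 0.0546 -0.0002
block s [-0.0209  0.0186] t [-0.0267  0.0234]
0.0393
0.0393
side 149 s [-0.0518  0.0547] t [-0.0056  0.0096]
-0.06 5 0.055 0.0026
-0.05 22 0.0546 0.0023
-0.04 18 0.0547 0.004
-0.03 15 0.0547 0.0025
-0.02 23 0.0541 0.0025
0.02 17 0.0547 0.0031
0.03 18 0.0556 0.0031
0.04 18 0.0544 0.0039
0.05 9 0.0551 0.0049
block s [-0.0184 -0.0099] t [0.0138 0.0252]
0.0393
nan
10.7 [0.39881716 0.0687803  0.16324579] [ 0.73 -0.11 -0.94  2.04 -0.09  1.17  1.49]<stdin>:12: RuntimeWarning: Mean of empty slice.
  ret = ret.dtype.type(ret / rcount)
```

View pics/p6.png

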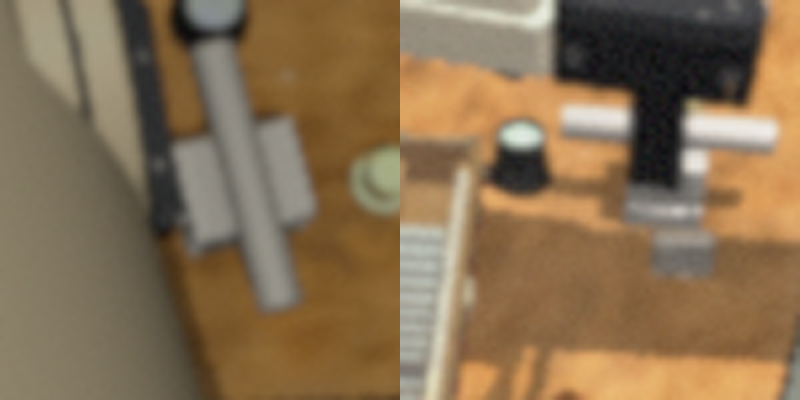

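The mandrel is level (top at about 0.055 m) and centred on the V-block to about 1 mm, with the bush at (375,180) and the loupe clear. Now I go back to the V-rest.

```bash
python3 - <<'E'
from h import *
f=None
for x,y,z,a in [(.42,.19,.15,180),(.4325,.301,.10,175.2),(.4325,.301,.0396,175.2)]:
    rows((x,y,z),a,0,f); f=(np.array([x,y,z]),R.from_euler("z",a,degrees=True)*R.from_euler("x",np.pi))
E
```

```text
dp [-0.21, 0.7931, 0.0879] rot [-0.0001, 0.0001, 0.0137]
dp [-0.0833, 0.74, 0.3333] rot [0.0, -0.0, 0.0133]
dp [0.0, -0.0, 0.4027] rot [0.0, 0.0, 0.0]
```

```bash

python3 -m pendant '[{"dp":[-0.1,0.4,0],"rotation":[0,0,0.007],"jaw":1},{"dp":[-0.21,0.793,0.05],"rotation":[0,0,0.0137],"jaw":1},{"dp":[-0.21,0.793,0.088],"rotation":[0,0,0.0137],"jaw":1}]' 8
python3 -m pendant '[{"dp":[-0.04,0.4,0.1],"rotation":[0,0,0.007],"jaw":1},{"dp":[-0.083,0.74,0.25],"rotation":[0,0,0.0133],"jaw":1},{"dp":[-0.083,0.74,0.333],"rotation":[0,0,0.0133],"jaw":1},{"dp":[-0.083,0.74,0.333],"rotation":[0,0,0.0133],"jaw":1}]'
python3 - <<'E'
from h import *
from m import sel,rect
s=r.read_state(); print(s["time"],s["joint_positions"].round(3),s["ee_pos"].round(4),s["eef_rot"].round(4))
rows((.4325,.301,.0396),175.2)
c=camera("side"); W=cloud(c)
for z in((.024,.036),(.06,.0725)):
    p=sel(W,(.434,.294),(.06,.095),*z); print(z,len(p),rect(p))
E
```

```text
time: 11.08
ee_pos: [0.4201, 0.1934, 0.1494]
eef_rot: [-0.001, 1.0, 0.002, -0.001]
ft_force: [-0.0, -0.7, -0.5]
width: 0.087
grip_force: 0.0
time: 11.58
ee_pos: [0.4325, 0.2994, 0.0985]
eef_rot: [0.042, 0.999, -0.001, -0.001]
ft_force: [-0.4, -0.6, 0.6]
width: 0.0867
grip_force: 0.0
11.575 [ 0.202  0.427 -1.062  1.824  0.41   1.136  0.485] [0.4325 0.2994 0.0985] [ 0.0423  0.9991 -0.0012 -0.0011]
dp [0.0002, 0.0119, 0.3928] rot [-0.0004, -0.0003, -0.0001]
(0.024, 0.036) 1546 (array([431.2, 302.5]), array([151.9,  82.7]), 84.89, np.float64(0.0292))
(0.06, 0.0725) 181 (array([427.8, 302.5]), array([53.1, 20.2]), 83.75, np.float64(0.0675))
```

```bash

python3 -m pendant '[{"dp":[0,0.014,0.15],"rotation":[0,0,0],"jaw":1},{"dp":[0,0.014,0.3],"rotation":[0,0,0],"jaw":1},{"dp":[0,0.014,0.395],"rotation":[0,0,0],"jaw":1},{"dp":[0,0.014,0.395],"rotation":[0,0,0],"jaw":0.85},{"dp":[0,0.014,0.395],"rotation":[0,0,0],"jaw":0.75},{"dp":[0,0.014,0.395],"rotation":[0,0,0],"jaw":0.7}]' 5
python3 -m pendant '[{"dp":[0,0,0],"rotation":[0,0,0],"jaw":0.66},{"dp":[0,0,0],"rotation":[0,0,0],"jaw":0.64},{"dp":[0,0,0],"rotation":[0,0,0],"jaw":0.62},{"dp":[0,0,0],"rotation":[0,0,0],"jaw":0.6},{"dp":[0,0,0],"rotation":[0,0,0],"jaw":0.55}]' 5
python3 - <<'E'
from h import *
c=camera("side"); cv2.imwrite("pics/s7.png",cv2.resize(c["image"][215:345,195:345],None,fx=5,fy=4.5)[...,::-1])
s=r.read_state(); print({k:np.round(s[k],4) for k in ("time","joint_positions","ee_pos","eef_rot","ft_force","torque","width","grip_force")})
E
```

```text
time: 12.38
ee_pos: [0.433, 0.3039, 0.0412]
eef_rot: [0.042, 0.999, 0.0, 0.0]
ft_force: [-0.1, -0.7, -0.2]
width: 0.0659
grip_force: 0.0
time: 13.0
ee_pos: [0.4329, 0.3011, 0.0406]
eef_rot: [0.043, 0.999, -0.002, -0.0]
ft_force: [-3.0, -9.9, 8.2]
width: 0.0561
grip_force: 5.0
{'time': np.float64(13.05), 'joint_positions': array([ 0.1395,  0.5076, -1.0014,  1.8679,  0.4969,  1.044 ,  0.4183]), 'ee_pos': array([0.4329, 0.3011, 0.0406]), 'eef_rot': array([ 4.280e-02,  9.991e-01, -2.300e-03, -1.000e-04]), 'ft_force': array([-2.9535, -9.8739,  8.1014]), 'torque': array([-2.4082,  0.3477, -0.0086]), 'width': np.float64(0.0564), 'grip_force': np.float64(5.0464)}
```

View pics/s7.png

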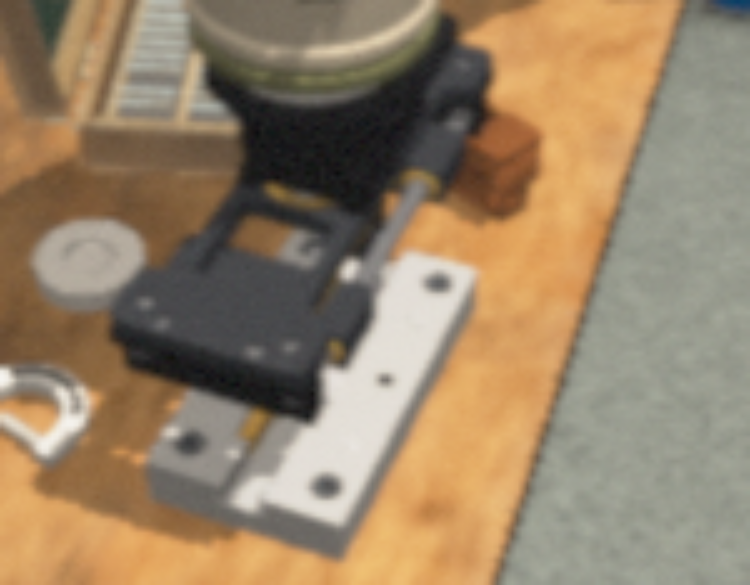

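The gripper straddles the V-rest ends and the fixture hasn't moved. The side force shows a commanded offset of about 3 mm, which I'll take out before gripping firmly.

```bash

python3 -m pendant '[{"dp":[0,-0.01,0],"rotation":[0,0,0],"jaw":0.55},{"dp":[0,-0.019,0],"rotation":[0,0,0],"jaw":0.55},{"dp":[0,-0.019,0],"rotation":[0,0,0],"jaw":0.55},{"dp":[0,-0.019,0],"rotation":[0,0,0],"jaw":0.55}]' 5
python3 -c "
from h import *
s=r.read_state(); print({k:np.round(s[k],4) for k in ('ee_pos','eef_rot','ft_force','torque','width')})"
```

```text
time: 13.55
ee_pos: [0.4327, 0.3, 0.0407]
eef_rot: [0.042, 0.999, -0.001, 0.0]
ft_force: [0.1, -4.8, 3.7]
width: 0.0541
grip_force: 5.0
{'ee_pos': array([0.4327, 0.3   , 0.0407]), 'eef_rot': array([ 4.240e-02,  9.991e-01, -7.000e-04,  2.000e-04]), 'ft_force': array([ 0.0792, -4.7837,  3.6964]), 'torque': array([-1.3833, -0.1   , -0.0644]), 'width': np.float64(0.0541)}
```

```bash

python3 -m pendant '[{"dp":[0,-0.009,0],"rotation":[0,0,0],"jaw":0.55},{"dp":[0,-0.009,0],"rotation":[0,0,0],"jaw":0.55},{"dp":[0,-0.009,0],"rotation":[0,0,0],"jaw":0.5},{"dp":[0,-0.009,0],"rotation":[0,0,0],"jaw":0.45},{"dp":[0,-0.009,0],"rotation":[0,0,0],"jaw":0.4}]' 50
python3 -c "
from h import *
s=r.read_state(); print({k:np.round(s[k],4) for k in ('ee_pos','eef_rot','ft_force','torque','width')})"
```

```text
time: 14.18
ee_pos: [0.4327, 0.2999, 0.0407]
eef_rot: [0.042, 0.999, 0.001, 0.0]
ft_force: [4.7, 1.8, -3.6]
width: 0.0536
grip_force: 49.9
{'ee_pos': array([0.4327, 0.2999, 0.0407]), 'eef_rot': array([4.210e-02, 9.991e-01, 5.000e-04, 4.000e-04]), 'ft_force': array([ 4.6606,  1.8454, -3.5989]), 'torque': array([ 0.4981, -1.2968, -0.1533]), 'width': np.float64(0.0536)}
```

```bash

python3 -m pendant '[{"dp":[0,0.005,-0.004],"rotation":[0.01,0,0],"jaw":0.4},{"dp":[0,0.0105,-0.01],"rotation":[0.02,0,0],"jaw":0.4},{"dp":[0,0.0105,-0.01],"rotation":[0.02,0,0],"jaw":0.4},{"dp":[0,0.005,-0.01],"rotation":[0.01,0,0],"jaw":0.4},{"dp":[0,0,-0.012],"rotation":[0,0,0],"jaw":0.4}]' 55
python3 -m pendant '[{"dp":[0,-0.005,-0.003],"rotation":[-0.01,0,0],"jaw":0.4},{"dp":[0,-0.0105,-0.008],"rotation":[-0.02,0,0],"jaw":0.4},{"dp":[0,-0.0105,-0.01],"rotation":[-0.02,0,0],"jaw":0.4}]'
python3 -c "
from h import *
s=r.read_state(); print({k:np.round(s[k],4) for k in ('ee_pos','eef_rot','ft_force','torque','width')})"
```

```text
time: 14.8
ee_pos: [0.4314, 0.2999, 0.042]
eef_rot: [0.041, 0.999, 0.002, -0.0]
ft_force: [-0.2, 3.5, -6.5]
width: 0.0535
grip_force: 55.0
time: 15.18
ee_pos: [0.4312, 0.2963, 0.043]
eef_rot: [0.043, 0.997, 0.062, 0.002]
ft_force: [0.2, 1.9, -12.4]
width: 0.0538
grip_force: 54.9
{'ee_pos': array([0.4312, 0.2963, 0.043 ]), 'eef_rot': array([0.0429, 0.9971, 0.0624, 0.0018]), 'ft_force': array([  0.2247,   1.8575, -12.3852]), 'torque': array([ 0.1032, -0.1946, -0.003 ]), 'width': np.float64(0.0538)}
```

```bash

python3 -m pendant '[{"dp":[0,0.005,-0.003],"rotation":[0.01,0,0],"jaw":0.4},{"dp":[0,0.011,-0.006],"rotation":[0.02,0,0],"jaw":0.4},{"dp":[0,0.016,-0.009],"rotation":[0.03,0,0],"jaw":0.4},{"dp":[0,0.021,-0.012],"rotation":[0.04,0,0],"jaw":0.4}]'
python3 -m pendant '[{"dp":[0,-0.005,-0.003],"rotation":[-0.01,0,0],"jaw":0.4},{"dp":[0,-0.011,-0.006],"rotation":[-0.02,0,0],"jaw":0.4},{"dp":[0,-0.016,-0.009],"rotation":[-0.03,0,0],"jaw":0.4},{"dp":[0,-0.021,-0.012],"rotation":[-0.04,0,0],"jaw":0.4}]'
python3 - <<'E'
from h import *
from m import sel,rect
c=camera("side"); W=cloud(c)
p=sel(W,(.434,.294),(.06,.095),.02,.045); print(len(p),rect(p))
for lo,hi in((.22,.25),(.35,.38)):
    q=p[(p[:,1]>lo)&(p[:,1]<hi)]; print(lo,len(q),np.median(q[:,2]).round(4) if len(q) else '')
E
```

```text
time: 15.68
ee_pos: [0.4317, 0.3003, 0.0455]
eef_rot: [0.042, 0.997, -0.065, -0.003]
ft_force: [-1.0, 0.7, -9.6]
width: 0.0532
grip_force: 54.9
time: 16.18
ee_pos: [0.4303, 0.2977, 0.0475]
eef_rot: [0.041, 0.997, 0.062, 0.001]
ft_force: [-3.2, 0.3, -8.0]
width: 0.0536
grip_force: 54.9
1671 (array([429.6, 303.7]), array([151.7,  83.9]), 85.24, np.float64(0.029))
0.22 112 0.0293
0.35 519 0.029
```

```bash

python3 -m pendant '[{"dp":[0,0.005,-0.003],"rotation":[0.01,0,0],"jaw":0.4},{"dp":[0,0.011,-0.006],"rotation":[0.02,0,0],"jaw":0.4},{"dp":[0,0.016,-0.009],"rotation":[0.03,0,0],"jaw":0.4},{"dp":[0,0.021,-0.012],"rotation":[0.04,0,0],"jaw":0.4}]'
python3 -m pendant '[{"dp":[0,-0.005,-0.003],"rotation":[-0.01,0,0],"jaw":0.4},{"dp":[0,-0.011,-0.006],"rotation":[-0.02,0,0],"jaw":0.4},{"dp":[0,-0.016,-0.009],"rotation":[-0.03,0,0],"jaw":0.4},{"dp":[0,-0.021,-0.012],"rotation":[-0.04,0,0],"jaw":0.4}]'
python3 - <<'E'
from h import *
from m import sel,rect
c=camera("side"); W=cloud(c)
p=sel(W,(.434,.294),(.06,.095),.02,.045); print(len(p),rect(p))
E
```

```text
time: 16.73
ee_pos: [0.4316, 0.3006, 0.0498]
eef_rot: [0.042, 0.997, -0.065, -0.003]
ft_force: [-2.0, 1.9, -9.8]
width: 0.0537
grip_force: 54.9
time: 17.23
ee_pos: [0.4304, 0.2973, 0.0516]
eef_rot: [0.042, 0.997, 0.062, 0.001]
ft_force: [-2.9, 0.3, -10.7]
width: 0.0531
grip_force: 54.9
1699 (array([429.4, 304.3]), array([151.4,  83.2]), 85.48, np.float64(0.029))
```

```bash

python3 -m pendant '[{"dp":[0,0.005,-0.003],"rotation":[0.01,0,0],"jaw":0.4},{"dp":[0,0.011,-0.006],"rotation":[0.02,0,0],"jaw":0.4},{"dp":[0,0.016,-0.009],"rotation":[0.03,0,0],"jaw":0.4},{"dp":[0,0.021,-0.012],"rotation":[0.04,0,0],"jaw":0.4}]'
python3 -m pendant '[{"dp":[0,-0.005,-0.003],"rotation":[-0.01,0,0],"jaw":0.4},{"dp":[0,-0.011,-0.006],"rotation":[-0.02,0,0],"jaw":0.4},{"dp":[0,-0.016,-0.009],"rotation":[-0.03,0,0],"jaw":0.4},{"dp":[0,-0.021,-0.012],"rotation":[-0.04,0,0],"jaw":0.4}]'
python3 -m pendant '[{"dp":[0,0.005,-0.003],"rotation":[0.01,0,0],"jaw":0.4},{"dp":[0,0.011,-0.006],"rotation":[0.02,0,0],"jaw":0.4},{"dp":[0,0.016,-0.009],"rotation":[0.03,0,0],"jaw":0.4},{"dp":[0,0.021,-0.012],"rotation":[0.04,0,0],"jaw":0.4}]'
python3 - <<'E'
from h import *
from m import sel,rect
c=camera("side"); W=cloud(c)
p=sel(W,(.434,.294),(.06,.095),.02,.045); print(len(p),rect(p))
E
```

```text
time: 17.77
ee_pos: [0.4316, 0.3004, 0.0539]
eef_rot: [0.042, 0.997, -0.065, -0.003]
ft_force: [-1.0, 0.2, -14.9]
width: 0.0535
grip_force: 54.9
time: 18.27
ee_pos: [0.432, 0.2981, 0.0572]
eef_rot: [0.042, 0.997, 0.063, 0.003]
ft_force: [-0.7, 0.2, -2.7]
width: 0.0537
grip_force: 54.9
time: 18.77
ee_pos: [0.4325, 0.301, 0.0595]
eef_rot: [0.042, 0.997, -0.065, -0.002]
ft_force: [1.2, 0.8, -3.6]
width: 0.0534
grip_force: 54.9
1112 (array([404.8, 303.9]), array([151.6,  34.9]), 85.3, np.float64(0.0289))
```

```bash
python3 -c "
from h import *
rows((.4318,.300,.0747),175.2)"
```

```text
dp [-0.0007, -0.0295, -0.0974] rot [-0.0208, 0.0002, 0.0002]
```

```bash

python3 -m pendant '[{"dp":[0,-0.008,-0.025],"rotation":[-0.005,0,0],"jaw":0.4},{"dp":[0,-0.016,-0.05],"rotation":[-0.01,0,0],"jaw":0.4},{"dp":[0,-0.024,-0.075],"rotation":[-0.016,0,0],"jaw":0.4},{"dp":[0,-0.0295,-0.097],"rotation":[-0.0208,0,0],"jaw":0.4},{"dp":[0,-0.0295,-0.097],"rotation":[-0.0208,0,0],"jaw":0.4},{"dp":[0,-0.0295,-0.097],"rotation":[-0.0208,0,0],"jaw":0.4},{"dp":[0,-0.0295,-0.097],"rotation":[-0.0208,0,0],"jaw":0.4}]'
python3 - <<'E'
from h import *
from m import sel,rect
c=camera("side"); W=cloud(c)
p=sel(W,(.434,.294),(.06,.095),.02,.045); print(len(p),rect(p))
P=W.reshape(-1,3); q=P[(abs(P[:,0]-.425)<.03)&(abs(P[:,1]-.30)<.035)&(P[:,2]>.05)&(P[:,2]<.11)]
print(len(q),np.percentile(q,[1,99],axis=0).round(4))
s=r.read_state(); print({k:np.round(s[k],4) for k in ('ee_pos','eef_rot','ft_force','torque','width','joint_vel')})
rows((.4318,.300,.0747),175.2)
cv2.imwrite("pics/s8.png",cv2.resize(c["image"][195:345,195:345],None,fx=5,fy=4)[...,::-1])
E
```

```text
time: 19.7
ee_pos: [0.432, 0.2984, 0.074]
eef_rot: [0.042, 0.999, 0.002, -0.0]
ft_force: [-0.2, 0.3, -4.0]
width: 0.0536
grip_force: 54.9
1099 (array([404.9, 304. ]), array([151. ,  34.8]), 85.51, np.float64(0.0289))
70 [[0.4157 0.2705 0.0517]
 [0.4421 0.3273 0.108 ]]
{'ee_pos': array([0.432 , 0.2985, 0.074 ]), 'eef_rot': array([ 0.0417,  0.9991,  0.0025, -0.    ]), 'ft_force': array([ 0.4926, -0.2213, -3.8942]), 'torque': array([ 0.0671, -0.0777,  0.025 ]), 'width': np.float64(0.0535), 'joint_vel': array([-0.0029,  0.0009, -0.0005,  0.0005, -0.002 ,  0.0016,  0.0018])}
dp [0.0019, 0.0097, -0.0045] rot [0.0008, -0.0, 0.0]
```

View pics/s8.png

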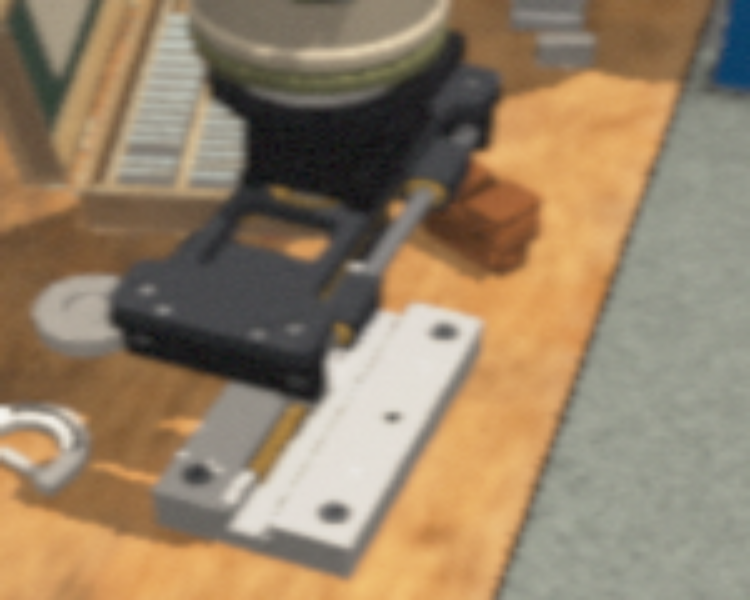

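The fixture stands flat with the slot empty (gib visible at about (275,440)), and the V-rest is held upright above it. I'll make a small trim, let it settle and hand in.

```bash

python3 -m pendant '[{"dp":[0,0.009,-0.004],"rotation":[0.0008,0,0],"jaw":0.4},{"dp":[0,0.009,-0.004],"rotation":[0.0008,0,0],"jaw":0.4},{"dp":[0,0.009,-0.004],"rotation":[0.0008,0,0],"jaw":0.4},{"dp":[0,0.009,-0.004],"rotation":[0.0008,0,0],"jaw":0.4},{"dp":[0,0.009,-0.004],"rotation":[0.0008,0,0],"jaw":0.4},{"dp":[0,0.009,-0.004],"rotation":[0.0008,0,0],"jaw":0.4}]'
python3 -c "
from h import *
print(r.close_job())"
```

```text
time: 20.5
ee_pos: [0.4323, 0.2994, 0.0747]
eef_rot: [0.042, 0.999, -0.0, 0.0]
ft_force: [0.7, 0.2, -3.5]
width: 0.0535
grip_force: 54.9
the job is handed in; nothing more can be done
None
```

The job is handed in at 20.5 s: the mandrel lies level and centred in the V-block, and the V-rest was rocked out and is held upright and still about 20 mm above its slot. The fixture stayed flat; it may have slid 1–3 mm, close to camera accuracy.

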